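# Tip the rusks out of the flap-front caddy into a tiffin tier

## Task

Lift the steel flap-front caddy by its wooden grip, hold it low over the open tiffin tier so that nothing drops from a height, and tip it flap-end down just far enough that the flap swings open and all three rusks slide into the tier; never stand it right up on end. Then stand the caddy upright, flap shut, back on the bamboo coaster and let go, leaving the tier and everything else where they are.

Things in the scene. Friction and masses are not known exactly. Their poses are not given: they have to be found in the camera images.
- caddy: Steel box caddy, 110 (x) x 94 (y) x 80 mm high to its flat top, 0.3 to 0.5 kg, walls 4 mm, holding three rusks. Starts on the coaster. Origin: centre of its underside, z up. Its -x end is the front: open but for the flap, facing the robot (world -x) within 0.55 rad at the start. The front leans: the floor reaches x = -55 mm, the top begins at x = -44 mm.
- caddy_grip (a point): Centre of the caddy's grip: an upright dark wooden plate fixed on its top, 16 mm thick (caddy x), 66 mm long (y), from 80 to 126 mm above the underside, above the caddy's origin. This point is 103 mm above the underside.
- caddy_lip (a point): Middle of the front edge of the caddy's floor (caddy frame x = -55, y = 0, z = 2 mm): the edge over which the rusks slide out.
- flap (a joint): The caddy's front flap, steel, 96 mm wide, 69 high, 30 g, on a free hinge along the top front edge (caddy x -46, z 77 mm). 0 = shut, grows as its foot swings out, at most 1.6 rad. No latch or spring: its weight shuts it when the caddy is upright; when the caddy is tipped front-down beyond 0.2 rad it hangs open, about plumb, and sliding rusks push it further.
- tier: Open empty round steel tiffin tier standing alone, no lid: 160 mm outside diameter (164 at the rim), 154 mm inside, 60 mm high, floor 4 mm thick, 0.3 kg, loose. Origin: centre of its underside, z up.
- coaster: Square bamboo coaster, 150 x 150 x 8 mm, fixed to the shelf. Origin: centre of its underside, z up.
- rusk0: A hard brown rusk, inside the caddy on its floor, right-hand side, long side along the caddy's x, 64 x 36 x 18 mm, 20 g, dry and slippery on steel: it begins to slide when the floor under it slopes 16 to 23 degrees; origin at the centre of its 64 x 36 mm underside.
- rusk1: A hard brown rusk, inside the caddy on its floor beside the first, long side along the caddy's x, 64 x 36 x 18 mm, 20 g, dry and slippery on steel: it begins to slide when the floor under it slopes 16 to 23 degrees; origin at the centre of its 64 x 36 mm underside.
- rusk2: A hard brown rusk, inside the caddy on top of the other two, 64 x 36 x 18 mm, 20 g, dry and slippery on steel: it begins to slide when the floor under it slopes 16 to 23 degrees; origin at the centre of its 64 x 36 mm underside.
- stack: Bystander: two closed steel tiffin tiers with a lid, 166 mm diameter, 154 mm high, loose. Origin: centre of its underside.
- pan: Bystander: aluminium milk pan, 160 mm diameter, 75 mm high, its handle reaching 207 mm from the axis along its own +x. Origin: centre of its underside.
- mug: Bystander: white ceramic mug, 80 mm diameter, 90 mm high, handle at its +y. Origin: centre of its underside.
- katori: Bystander: small steel bowl, 80 mm diameter, 35 mm high. Origin: centre of its underside.
- tumbler0: Bystander: glass tumbler, 60 mm diameter, 85 mm high, one of four on a fixed round steel tray (196 mm diameter). Origin: centre of its underside.
- tumbler1: Bystander: glass tumbler, 60 mm diameter, 85 mm high, one of four on a fixed round steel tray (196 mm diameter). Origin: centre of its underside.
- tumbler2: Bystander: glass tumbler, 60 mm diameter, 85 mm high, one of four on a fixed round steel tray (196 mm diameter). Origin: centre of its underside.
- tumbler3: Bystander: glass tumbler, 60 mm diameter, 85 mm high, one of four on a fixed round steel tray (196 mm diameter). Origin: centre of its underside.
Not all that is in view belongs to the job. What is shaped like the caddy but red is not meant. What is shaped like the coaster but green is not meant.

How it is judged:
By the outcome, as a careful person would: the job done as asked, in the order asked, and still so for the second after the job is handed in, with the robot touching nothing.
It also fails if it takes over 64 s, if anything falls off the work surface, if the arm or the gripper's body presses on something with over 40 N, if the wrist force passes 120 N, or if a joint passes its speed limit or range.

## Robot

A 6-joint arm with a two-finger parallel gripper is mounted at the origin on the work surface. World frame = base frame: x ahead of the robot, y to its left, z up, the work surface at z = 0. Lengths are in m, angles in rad, forces in N, time in s.
With the tool pointing down it reaches from about 0.375 to 0.9 m from the base axis. Payload 3.1 kg.
Tool frame: the origin (TCP) lies midway between the tips of the shut fingers; the grasp point (between the pads) lies 19 mm behind it; x points along the fingers, z is the direction in which the jaws open and shut, and the axes are right-handed (so a half turn about x gives the same grasp; the last joint's range is limited). The gripper opens to 85 mm and grips with 20 to 120 N. Pads are 22 mm wide; open, the fingers measure 114 mm over their backs; the gripper's body (76 mm by 85 mm) begins 54 mm behind the grasp point. The pads swing forward as they close: fully open they stand 13 mm farther back than shut.
Start: joints at [1.137, 0.527, 1.433, -0, 1.181, -0.178], TCP at [0.158, 0.605, 0.211] pointing down, gripper open.
Joint ranges: [-3.08, 3.08], [-0.75, 2.2], [0.22, 2.44], [-1.43, 4.57], [0, 2.65], [-2.85, 2.85]. Speed limits (rad/s): [2.79, 2.79, 3.14, 3.14, 3.14, 3.14].

## Interface

Orientations are given as a unit quaternion [x, y, z, w].
In Python, from station import status, snapshot, camera_params, ticket gives the robot as it stands.
- The arm moves only by the tool arm_command, never from a script. Its argument "series" is a list that holds one entry, the list of rows, each a list of 4 numbers: the shift along the tool's x, y, z in mm, then the turn about the tool's x in rad. A call has 1 to 10 rows; each row shifts and turns the commanded pose from where the row before left it, along the tool's axes as they then stand; what a row does not reach is not made up. A row lasts 1/10 s, in which the tool goes at most 50 mm and 8.59 degrees, less where a joint would pass 70% of its speed; a pose out of reach is approached as far as the arm can. A call is refused whole if a number of a shift passes 50 or a number of a turn 0.15, either way. A call with a gripper value outside its range is refused whole. "jaw" is the opening in per cent of the stroke, from 0 (shut) to 100 (fully open), set as the call begins (left out, the last holds). The fingers move at their own pace and stop on an object; "force" is the grip in N (left out, the last holds). Time passes only in rows, so rows that do not move let the fingers close. It gives the time, the measured TCP pose, the force and the opening at its end, in the units of the state.
- status.sense(): the state, without advancing time (a new reading comes with each control period).
- snapshot(name): name is "scene" or "top" or "wrist"; returns the picture (480x640x3 uint8, red, green, blue); there is no depth.
- camera_params(name): a dict with "fovy" (degrees; the focal length in pixels is half the picture's height over the tangent of half this angle, whatever the lens; pixels are square), "cx", "cy" (the principal point, pixels), "k1" (the pictures are not rectified: a ray, as slopes to the right and down, at radius r is drawn at 1 + k1 r^2 times it, then the intrinsics apply), "extrinsics" (4x4, takes a point from camera to world coordinates); the wrist camera has in their place "mount" (4x4, takes a point from camera to tool coordinates, whose origin is the TCP and whose axes are the tool frame's). Camera axes: x right, y down, z forward; pixel columns grow to the right and rows downward; lengths in m; the calibration is good to about 2 mm. A picture is of the moment at which its call begins: read the wrist's pose just before it. camera_params takes no time and is no camera call.
- ticket.sign_off(): hands the job in, once; it reports no verdict.
The state is a dict: "t": time; "q": joint angles; "qd": joint speeds; "tau": joint torques, N m; "tcp_pos": TCP position; "tool_rot": TCP orientation; "force": force on the tool from outside, world axes, zero at the start; "ft_torque": the same for the moment, N m; "finger_gap": opening from 0.0 (shut) to 1.0 (fully open).
Only numpy, scipy, OpenCV 4.12 (cv2) and the standard library are available. Lean on these libraries where they do the work, as an engineer would, in place of code of your own. Each camera call takes 0.05 s, during which the arm holds its last target. There are 200 camera calls.

## Working session

There is one attempt and no reset: what is moved stays moved. The work goes in short steps, Python scripts to look and compute and a tool call to move; the robot and the scene stay as the last step left them, time stands still between calls to the robot, and variables do not carry over. Pictures are saved under pics/ and viewed, about 8 in all and at most 12, crops included, and the job is handed in when it is done.

Besides the shell and the picture viewer there is one more tool, called after "Request:" as name([rows], argument=value, ...), one row to a line, values as JSON. arm_command: Moves the arm, as the interface text tells. Its arguments: {"type":"object","properties":{"series":{"type":"array"},"jaw":{"type":"number"},"force":{"type":"number"}},"required":["series"]}

```bash
ls; mkdir -p pics
python3 - <<'E'
from station import status, snapshot, camera_params
import cv2, numpy as np
np.set_printoptions(precision=4,suppress=True)
for n in ("scene","top","wrist"):
    im=snapshot(n); cv2.imwrite(f"pics/{n}0.png",im[:,:,::-1]); print(n,camera_params(n))
s=status.sense(); print(s)
E
```

```text
pics
scene {'fovy': 42.21388426084911, 'cx': 324.05274570670144, 'cy': 235.292694310625, 'k1': -0.14696534260490116, 'extrinsics': array([[-0.7247,  0.3935, -0.5657,  1.3827],
       [ 0.6886,  0.3843, -0.6149,  1.1029],
       [-0.0246, -0.8352, -0.5495,  0.9664],
       [ 0.    ,  0.    ,  0.    ,  1.    ]])}
top {'fovy': 44.72180864049583, 'cx': 302.1658608142978, 'cy': 242.19345303268432, 'k1': -0.09267148856454481, 'extrinsics': array([[ 0.0031, -0.9811,  0.1936,  0.239 ],
       [-0.9998,  0.0005,  0.0185,  0.0987],
       [-0.0183, -0.1936, -0.9809,  1.3759],
       [ 0.    ,  0.    ,  0.    ,  1.    ]])}
wrist {'fovy': 61.68257766840047, 'cx': 324.44214732859234, 'cy': 240.67221415446005, 'k1': 0.005805508036375042, 'mount': array([[-0.0002, -0.2912,  0.9567, -0.1632],
       [-0.0002, -0.9567, -0.2912,  0.0742],
       [ 1.    , -0.0002,  0.0001, -0.0007],
       [ 0.    ,  0.    ,  0.    ,  1.    ]])}
{'t': 0.15, 'q': array([ 1.1365,  0.5283,  1.4336, -0.    ,  1.1814, -0.1785]), 'qd': array([-0.0006, -0.0028, -0.0026,  0.001 ,  0.0009, -0.0003]), 'tau': array([  0.0007, -44.2742, -17.8277,  -0.0002,   0.0056,  -0.    ]), 'tcp_pos': array([0.1579, 0.6041, 0.2098]), 'tool_rot': array([-0.4324,  0.5602,  0.4319,  0.5592]), 'force': array([ 0.3011, -0.3682,  1.1983]), 'ft_torque': array([ 0.0479, -0.0245, -0.0532]), 'finger_gap': 0.9995480486728716}
```

View pics/top0.png

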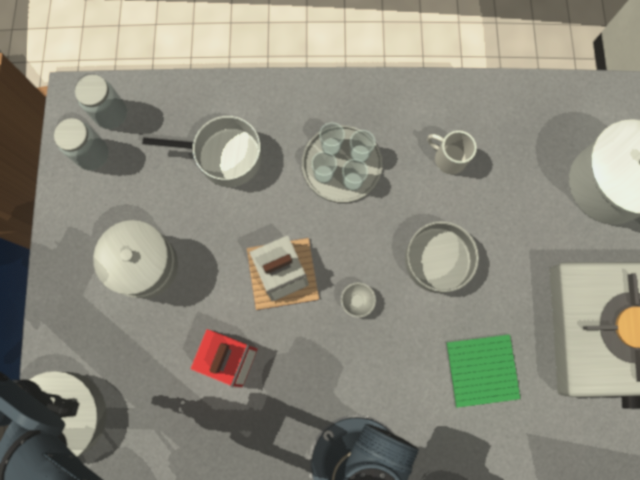

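View pics/scene0.png

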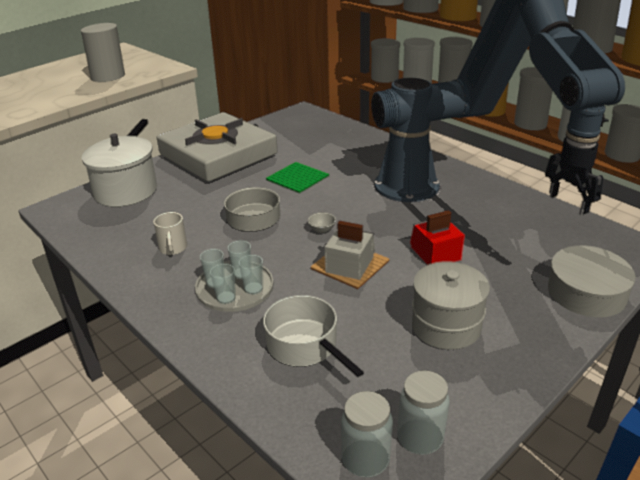

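Top view: the caddy's brown grip is at about (277,264), the coaster at about (284,273), the tier at (443,257), the katori at (358,299), and the red and green decoys lower down. The tool always points down, so I'll grip the plate by its 66 mm ends. The caddy can then pivot in the pads, and the tier's rim can tip it.

```bash
cat > h.py <<'E'
import numpy as np, cv2
from scipy.spatial.transform import Rotation as R
from station import status, snapshot, camera_params
np.set_printoptions(precision=4,suppress=True)
def cam(n):
    p=camera_params(n)
    if n=="wrist":
        s=status.sense(); T=np.eye(4); T[:3,:3]=R.from_quat(s["tool_rot"]).as_matrix(); T[:3,3]=s["tcp_pos"]; E=T@p["mount"]
    else: E=p["extrinsics"]
    f=240/np.tan(np.radians(p["fovy"]/2)); return dict(f=f,E=E,**{k:p[k] for k in("cx","cy","k1")})
def ground(c,uv,z):
    uv=np.atleast_2d(np.asarray(uv,float)); d=(uv-[c["cx"],c["cy"]])/c["f"]; s=d.copy()
    for _ in range(20): s=d/(1+c["k1"]*(s**2).sum(1,keepdims=True))
    w=np.c_[s,np.ones(len(s))]@c["E"][:3,:3].T; o=c["E"][:3,3]
    return o+w*((z-o[2])/w[:,2])[:,None]
def proj(c,P):
    q=(np.atleast_2d(P)-c["E"][:3,3])@c["E"][:3,:3]; s=q[:,:2]/q[:,2:]
    return s*(1+c["k1"]*(s**2).sum(1,keepdims=True))*c["f"]+[c["cx"],c["cy"]]
def grab(n,name=None):
    c=cam(n); im=snapshot(n)[:,:,::-1].copy()
    if name: cv2.imwrite(f"pics/{name}.png",im)
    return c,im
E
python3 - <<'E'
from h import *
im=cv2.imread("pics/top0.png"); c=cam("top"); hsv=cv2.cvtColor(im,cv2.COLOR_BGR2HSV)
def big(m,lo,hi):
    k=np.zeros_like(m); k[lo[1]:hi[1],lo[0]:hi[0]]=m[lo[1]:hi[1],lo[0]:hi[0]]
    cs,_=cv2.findContours(k,cv2.RETR_EXTERNAL,cv2.CHAIN_APPROX_NONE); return max(cs,key=cv2.contourArea)[:,0].astype(float)
m=cv2.inRange(hsv,(5,70,0),(22,255,110)); g=big(m,(255,245),(300,285))
P=ground(c,g,0.134)[:,:2]; print("grip rect@.134",cv2.minAreaRect(P.astype(np.float32)), g.min(0),g.max(0))
m=cv2.inRange(hsv,(5,60,110),(25,255,255)); g=big(m,(235,225),(330,320))
P=ground(c,g,0.008)[:,:2]; r=cv2.minAreaRect(P.astype(np.float32)); print("coaster",r,"\n",cv2.boxPoints(r))
print("px",proj(c,[[.5,-.2,.06]]), hsv[258,408],hsv[258,400],hsv[222,443],hsv[257,443])
for p in((443,257),):print("tier~",ground(c,p,.03))
print("katori~",ground(c,(358,299),.03))
cv2.imwrite("pics/crop1.png",cv2.resize(im[200:330,230:490],None,fx=3,fy=3,interpolation=cv2.INTER_CUBIC))
E
```

```text
grip rect@.134 ((0.437196284532547, 0.17503179609775543), (0.018402323126792908, 0.060818132013082504), 24.008419036865234) [264. 255.] [291. 271.]
coaster ((0.4343961775302887, 0.17156732082366943), (0.15234152972698212, 0.15336398780345917), 9.620281219482422) 
 [[0.3465 0.2344]
 [0.3721 0.0832]
 [0.5223 0.1087]
 [0.4967 0.2599]]
px [[442.6839 241.5518]] [ 28  29 148] [ 25  22 128] [ 28  27 162] [ 29  29 195]
tier~ [[ 0.4691 -0.206   0.03  ]]
katori~ [[ 0.3709 -0.0052  0.03  ]]
```

View pics/crop1.png

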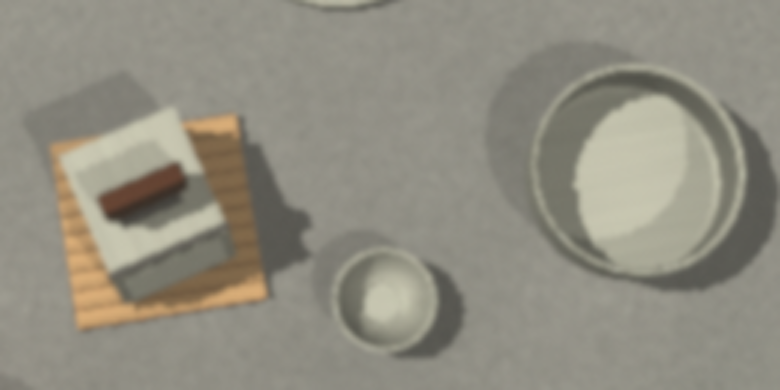

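The crop shows the tier rim centred at about (442.8,256.3) in full-frame pixels. The grip plate runs lower-left to upper-right, so caddy yaw is about +0.42 rad, with its front toward lower right. I'll move above the caddy and check from near.

Request:
arm_command([
  [[0,-35,-32,0],[0,-35,-32,0],[0,-35,-32,0],[0,-35,-32,0],[0,-35,-32,0],[0,-35,-32,0],[0,-35,-32,0],[0,-35,-32,0],[0,-35,-32,0],[0,-35,-32,0]],
], jaw=100)

```text
t: 1.15
tcp_pos: [0.4164, 0.2047, 0.2106]
tool_rot: [-0.432, 0.56, 0.432, 0.56]
force: [0.6, 0.7, 0.2]
finger_gap: 0.999
```

Request:
arm_command([
  [[0,-29,-26,0],[0,0,0,-0.135],[0,0,0,-0.135],[0,0,0,-0.135],[0,0,0,-0.135],[0,0,0,-0.135],[0,0,0,0],[0,0,0,0]],
])

```text
t: 1.95
tcp_pos: [0.4371, 0.174, 0.2105]
tool_rot: [-0.592, 0.386, 0.593, 0.386]
force: [-0.1, 0.2, -0.1]
finger_gap: 1.001
```

Run:
```python
from h import *
c,im=grab("wrist","w1"); s=status.sense(); print(s["t"],s["tcp_pos"],R.from_quat(s["tool_rot"]).as_matrix(),s["q"])
print("pred grip top corners",proj(c,[[.437,.175,.134]]))
```

```text
2.0 [0.4371 0.174  0.2105] [[-0.0002 -0.9144 -0.4049]
 [-0.     -0.4049  0.9144]
 [-1.      0.0002  0.0001]] [ 0.1407  0.3209  1.8081  0.      1.0128 -1.8469]
pred grip top corners [[326.767  243.7092]]
```

View pics/w1.png

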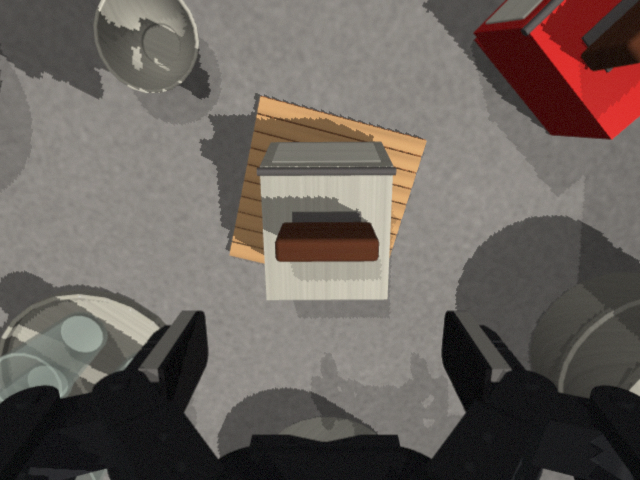

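The wrist view shows the plate lying level between the open fingers. Its top face is centred near (327,250), so the yaw is right and it needs a few mm rearward.

Run:
```python
from h import *
im=cv2.imread("pics/w1.png"); c=cam("wrist"); hsv=cv2.cvtColor(im,cv2.COLOR_BGR2HSV)
for v in range(216,270,3): print(v,im[v,300],im[v,350])
m=cv2.inRange(hsv,(0,80,20),(20,255,255)); r=hsv[250,230:420]; cols=np.where((im[250,:,2].astype(int)-im[250,:,0])[265:390]>25)[0]+265; print(cols.min(),cols.max())
Rt=R.from_quat(status.sense()["tool_rot"]).as_matrix(); t=status.sense()["tcp_pos"]
for uv in((327,238),(327,250),(327,261),(276,250),(378,250)): 
    P=ground(c,uv,.134)[0]; print(uv,P,(P-t)@Rt*1000)
# lip / caddy top corners
for uv in((266,299),(387,299)): P=ground(c,uv,.088)[0]; print(uv,P,(P-t)@Rt*1000)
```

```text
216 [53 52 56] [50 52 55]
219 [52 53 55] [49 49 52]
222 [35 38 50] [26 29 45]
225 [17 25 44] [17 25 43]
228 [21 26 44] [14 24 41]
231 [18 27 45] [11 24 42]
234 [18 25 45] [16 26 43]
237 [ 8 23 43] [20 30 48]
240 [29 46 78] [31 45 81]
243 [37 56 98] [ 37  57 101]
246 [39 57 99] [38 58 98]
249 [36 55 95] [35 55 96]
252 [34 53 93] [38 55 95]
255 [36 52 92] [38 57 96]
258 [37 55 94] [36 56 98]
261 [ 70  84 106] [ 88 100 113]
264 [148 162 167] [152 166 170]
267 [149 163 167] [154 168 171]
276 389
(327, 238) [0.4336 0.1736 0.134 ] [76.5343  3.3885  1.0847]
(327, 250) [0.4407 0.1768 0.134 ] [76.5325 -4.4711  1.0976]
(327, 261) [0.4474 0.1798 0.134 ] [ 76.5309 -11.8029   1.1096]
(276, 250) [0.4537 0.1476 0.134 ] [ 76.53    -4.4589 -30.9183]
(378, 250) [0.4278 0.2061 0.134 ] [76.5351 -4.482  33.1165]
(266, 299) [0.5103 0.1562 0.088 ] [122.5164 -59.7247 -45.9193]
(387, 299) [0.4722 0.2422 0.088 ] [122.5238 -59.764   48.1188]
```

Request:
arm_command([
  [[20,-4.5,1,0],[20,0,0,0],[20,0,0,0],[20,0,0,0],[20,0,0,0],[15,0,0,0],[7,0,0,0],[0,0,0,0],[0,0,0,0]],
])

```text
t: 2.9
tcp_pos: [0.4413, 0.1768, 0.089]
tool_rot: [0.593, -0.385, -0.593, -0.385]
force: [-0.2, -0.0, 0.7]
finger_gap: 1.0
```

Request:
arm_command([
  [[0,0,0,0],[0,0,0,0],[0,0,0,0],[0,0,0,0],[0,0,0,0],[0,0,0,0],[0,0,0,0],[0,0,0,0]],
], jaw=0, force=35)

```text
t: 3.7
tcp_pos: [0.4415, 0.1771, 0.0896]
tool_rot: [0.594, -0.385, -0.593, -0.386]
force: [-0.8, 1.7, 5.9]
finger_gap: 0.76
```

Request:
arm_command([
  [[-5,0,0,0],[-10,0,0,0],[-10,0,0,0],[-15,0,0,0],[-15,0,0,0],[-15,0,0,0],[-10,0,0,0],[0,0,0,0],[0,0,0,0]],
])

```text
t: 4.6
tcp_pos: [0.4406, 0.1767, 0.1686]
tool_rot: [-0.593, 0.385, 0.593, 0.385]
force: [0.5, 0.6, -4.5]
finger_gap: 0.763
```

Run:
```python
from h import *
s=status.sense(); print(s["t"],s["tcp_pos"],s["force"],s["ft_torque"],s["finger_gap"])
c,im=grab("wrist"); cs,im2=grab("scene")
cv2.imwrite("pics/lift.png",np.hstack([cv2.resize(im,(400,300)),cv2.resize(im2[180:330,240:440],(400,300))]))
```

```text
4.6 [0.4406 0.1767 0.1686] [ 0.4891  0.6213 -4.5249] [-0.0439  0.0411  0.0143] 0.763123588071981
```

View pics/lift.png

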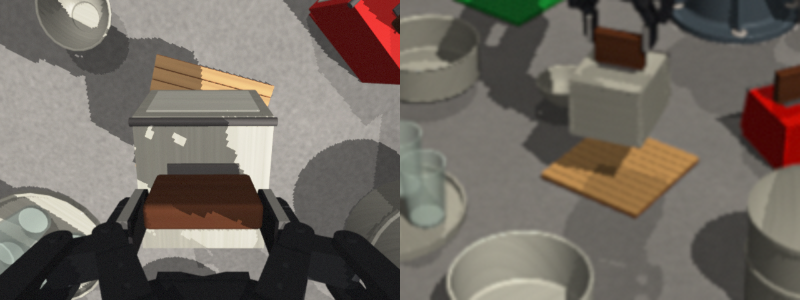

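Lifted cleanly and level: weight about 4.5 N, gap about 65 mm, flap shut. Next I'll carry it over the tier.

Request:
arm_command([
  [[0,3.2,-10,0],[0,6.4,-20,0],[0,9.7,-30,0],[0,11.3,-35,0],[0,11.3,-35,0],[0,11.3,-35,0],[0,11.3,-35,0],[0,11.3,-35,0],[0,11.3,-35,0],[0,9.7,-30,0]],
])

```text
t: 5.7
tcp_pos: [0.4742, -0.1393, 0.168]
tool_rot: [-0.593, 0.386, 0.593, 0.385]
force: [0.7, 1.0, -5.3]
finger_gap: 0.767
```

Request:
arm_command([
  [[0,9.7,-30,0],[0,6.4,-20,0],[0,3.2,-10,0],[0,0,0,0.07],[0,0,0,0.1],[0,0,0,0.1],[0,0,0,0.1],[0,0,0,0.047],[0,0,0,0],[0,0,0,0]],
])

```text
t: 6.7
tcp_pos: [0.4809, -0.1988, 0.1682]
tool_rot: [-0.5, 0.499, 0.501, 0.499]
force: [0.4, 0.0, -5.6]
finger_gap: 0.762
```

Run:
```python
from h import *
s=status.sense(); print(s["t"],s["tcp_pos"],s["q"],s["force"]); print(R.from_quat(s["tool_rot"]).as_matrix())
c,im=grab("wrist"); ct,im2=grab("top"); cv2.imwrite("pics/top2.png",im2); cv2.imwrite("pics/w2.png",im)
cv2.imwrite("pics/tier.png",np.hstack([cv2.resize(im,(400,300)),cv2.resize(im2[190:330,350:537],(400,300))]))
```

```text
6.7 [ 0.4809 -0.1988  0.1682] [-0.6071  0.4471  1.7371  0.0001  0.9588 -2.1815] [ 0.4232  0.0136 -5.5814]
[[-0.0011 -1.     -0.0036]
 [ 0.0009 -0.0036  1.    ]
 [-1.      0.0011  0.0009]]
```

View pics/tier.png

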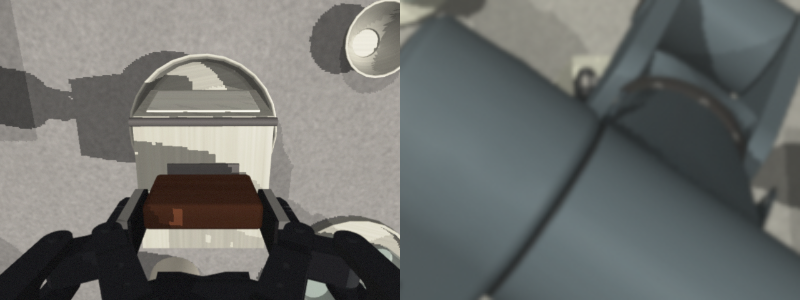

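```bash
cat > rim.py <<'E'
from h import *
def rim(c,im,c0,angs,z=.06,lo=.070,hi=.098):
    g=cv2.GaussianBlur(cv2.cvtColor(im,cv2.COLOR_BGR2GRAY),(3,3),0).astype(np.float32); P=[]
    for a in angs:
        r=np.arange(lo,hi,.0005); W=np.c_[c0[0]+r*np.cos(a),c0[1]+r*np.sin(a),0*r+z]; p=proj(c,W).astype(np.float32)
        v=cv2.remap(g,p[:,:1],p[:,1:],cv2.INTER_LINEAR)[:,0]; d=np.abs(v[4:]-v[:-4]); k=np.where(d>18)[0]
        if len(k): P.append(W[k[-1]+2,:2])
    P=np.array(P); x=np.array(c0[:2],float)
    for _ in range(20):
        d=P-x; n=np.linalg.norm(d,axis=1); e=n-.082; w=np.abs(e-np.median(e))<.004
        x=x+np.linalg.lstsq(d[w]/n[w,None],e[w],rcond=None)[0]
    return x,np.round(e*1000,1)
E
python3 - <<'E'
from rim import *
c0=(.4655,-.199)
im=cv2.imread("pics/top0.png"); print("top",*rim(cam("top"),im,c0,np.radians(range(0,360,15))))
im=cv2.imread("pics/w2.png"); print("wrist",*rim(cam("wrist"),im,c0,np.radians(range(140,221,5))))
E
```

```text
top [ 0.4637 -0.1986] [-1.7 -1.9 -2.8 -1.6 -2.3 -1.5 -0.   0.5  2.   1.9 -3.2 -1.6]
wrist [ 0.4673 -0.2007] [ 0.5 -0.   0.4 -0.1 -0.2  0.2 -0.9 -0.5 -0.7 -0.8 -0.5  3.3  6.1  9.4
 12.2 15.  -0.7]
```

Tier centre is about (0.467,-0.200), with the wrist fit good to about 1 mm. I'll line the caddy's rear underside up with the far rim and descend to light contact.

Request:
arm_command([
  [[4,-5,-1,0],[8,-4,0,0],[8,0,0,0],[4,0,0,0],[0,0,0,0],[0,0,0,0]],
])

```text
t: 7.4
tcp_pos: [0.4902, -0.2002, 0.1443]
tool_rot: [-0.5, 0.499, 0.501, 0.499]
force: [-0.3, 0.3, -4.8]
finger_gap: 0.763
```

Request:
arm_command([
  [[1,0,0,0],[1,0,0,0],[1,0,0,0],[0,0,0,0]],
])

```text
t: 7.8
tcp_pos: [0.4905, -0.2004, 0.1418]
tool_rot: [0.501, -0.499, -0.5, -0.499]
force: [-0.0, 0.2, -4.7]
finger_gap: 0.764
```

Request:
arm_command([
  [[1,0,0,0],[1,0,0,0],[1,0,0,0],[0,0,0,0]],
])

```text
t: 8.2
tcp_pos: [0.4912, -0.2006, 0.1407]
tool_rot: [0.501, -0.499, -0.5, -0.5]
force: [-3.9, 0.7, 9.8]
finger_gap: 0.765
```

Contact gives about 14 N and the caddy isn't pivoting yet, so I'll ease the grip to 20 N to let it turn.

Request:
arm_command([
  [[0,0,0,0],[0,0,0,0],[1.5,2,0,0],[1.5,3,0,0],[0,0,0,0]],
], force=20)

```text
t: 8.7
tcp_pos: [0.486, -0.2009, 0.1378]
tool_rot: [0.502, -0.499, -0.499, -0.5]
force: [-3.4, 0.6, 11.2]
finger_gap: 0.765
```

Run:
```python
from h import *
s=status.sense(); print(s["t"],s["tcp_pos"],s["force"],s["ft_torque"],s["finger_gap"],s["tool_rot"])
c,im=grab("wrist"); ct,im2=grab("scene"); cv2.imwrite("pics/w3.png",im); cv2.imwrite("pics/s3.png",im2)
cv2.imwrite("pics/tilt1.png",np.hstack([cv2.resize(im,(400,300)),cv2.resize(im2[150:260,180:327],(400,300),interpolation=cv2.INTER_CUBIC)]))
```

```text
8.7 [ 0.486  -0.2009  0.1378] [-3.401   0.5714 11.2023] [0.3262 0.1686 0.0196] 0.7646752374100451 [ 0.5017 -0.4993 -0.4994 -0.4997]
```

View pics/tilt1.png

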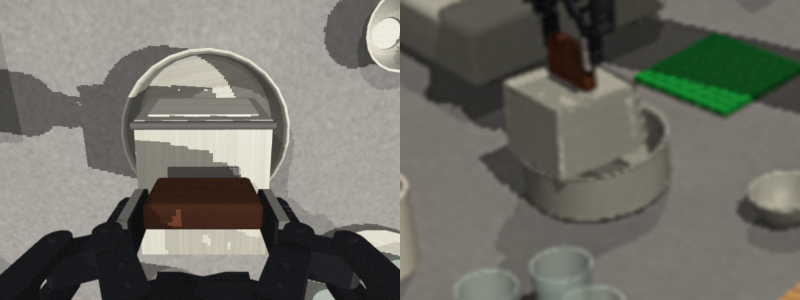

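It has begun to pivot: the front dips into the tier and the rear bears on the far rim. I'll continue along the rolling path.

Request:
arm_command([
  [[1.6,3,0,0],[1.6,3,0,0],[1.6,3,0,0],[1.8,3,0,0],[0,0,0,0]],
])

```text
t: 9.3
tcp_pos: [0.4736, -0.2009, 0.1307]
tool_rot: [0.501, -0.499, -0.5, -0.499]
force: [-2.8, 0.2, 7.9]
finger_gap: 0.764
```

Run:
```python
from rim import *
s=status.sense(); print(s["t"],s["tcp_pos"],s["force"],s["ft_torque"],s["finger_gap"],s["tool_rot"])
c,im=grab("wrist","w4"); ct,im2=grab("scene","s4")
print(rim(cam("wrist"),im,(.467,-.2),np.radians(range(140,221,5))))
# caddy top: hinge line row in centre column, and plate top front edge row
g=cv2.cvtColor(im,cv2.COLOR_BGR2GRAY).astype(int)
for col in (300,350): print([ (v,g[v,col]) for v in range(150,300,6)])
```

```text
9.3 [ 0.4736 -0.2009  0.1307] [-2.8069  0.1551  7.891 ] [0.2229 0.1738 0.0432] 0.7637599728011639 [ 0.5014 -0.4994 -0.4997 -0.4995]
(array([ 0.4707, -0.2019]), array([ 1.1,  0.6,  0.2, -0.3, -0.4, -0.9, -1.5, -1.1, -0.8,  0.1,  1.4,
        3.1,  7.4, 10.6, 15.3, 16.5, -1.3]))
[(150, np.int64(193)), (156, np.int64(98)), (162, np.int64(92)), (168, np.int64(99)), (174, np.int64(99)), (180, np.int64(117)), (186, np.int64(117)), (192, np.int64(117)), (198, np.int64(159)), (204, np.int64(99)), (210, np.int64(116)), (216, np.int64(96)), (222, np.int64(228)), (228, np.int64(228)), (234, np.int64(228)), (240, np.int64(142)), (246, np.int64(140)), (252, np.int64(138)), (258, np.int64(137)), (264, np.int64(137)), (270, np.int64(138)), (276, np.int64(117)), (282, np.int64(70)), (288, np.int64(70)), (294, np.int64(41))]
[(150, np.int64(195)), (156, np.int64(191)), (162, np.int64(217)), (168, np.int64(126)), (174, np.int64(131)), (180, np.int64(120)), (186, np.int64(115)), (192, np.int64(117)), (198, np.int64(164)), (204, np.int64(116)), (210, np.int64(115)), (216, np.int64(93)), (222, np.int64(226)), (228, np.int64(226)), (234, np.int64(225)), (240, np.int64(224)), (246, np.int64(224)), (252, np.int64(223)), (258, np.int64(142)), (264, np.int64(135)), (270, np.int64(136)), (276, np.int64(112)), (282, np.int64(71)), (288, np.int64(68)), (294, np.int64(45))]
```

The tilt is about 0.2 rad, and the tier may have crept 2–3 mm back. I'll bias the path forward, which gives more lever and lets friction at the rim counter that creep.

Request:
arm_command([
  [[2,4.5,0,0],[2,4.5,0,0],[2.3,4.5,0,0],[2.3,4.2,0,0],[2.5,4,0,0],[0,0,0,0]],
])

```text
t: 10.0
tcp_pos: [0.4516, -0.2006, 0.1184]
tool_rot: [0.501, -0.5, -0.5, -0.5]
force: [-2.7, 0.7, 5.4]
finger_gap: 0.764
```

Run:
```python
from rim import *
s=status.sense(); print(s["t"],s["tcp_pos"],s["force"],s["ft_torque"],s["finger_gap"],s["tool_rot"])
c,im=grab("wrist","w5"); ct,im2=grab("scene","s5")
print(rim(cam("wrist"),im,(.469,-.2),np.radians(range(140,221,5))))
cv2.imwrite("pics/tilt2.png",np.hstack([cv2.resize(im,(400,300)),cv2.resize(im2[150:260,180:327],(400,300),interpolation=cv2.INTER_CUBIC)]))
```

```text
10.0 [ 0.4516 -0.2006  0.1184] [-2.6618  0.6828  5.3698] [ 0.0779  0.1426 -0.0733] 0.7635382069760854 [ 0.5007 -0.4996 -0.5001 -0.4996]
(array([ 0.4672, -0.1998]), array([ 0. , -0.1, -0.1, -0.2, -0.8, -0.3, -0.8,  0.2,  0.7,  2.7,  6.2,
        9.8, 12.9, -0.6, -0.5,  0.1, -0.8]))
```

View pics/tilt2.png

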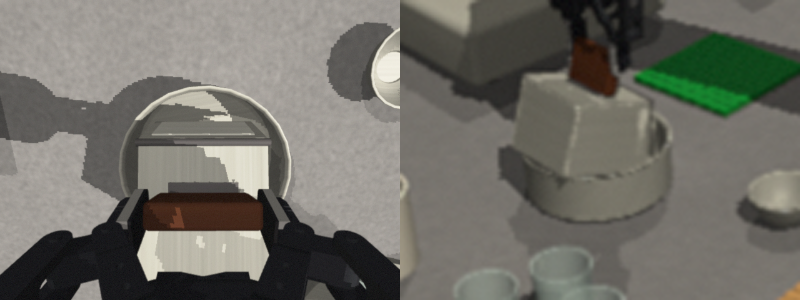

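The tier fit is back at (0.467,-0.200). Tilt is about 0.38 rad and the flap is opening. A bit further to about 0.5.

Request:
arm_command([
  [[2.2,3.2,0,0],[2.2,3.2,0,0],[2.2,3,0,0],[2.2,2.8,0,0],[2,2,0,0],[0,0,0,0],[0,0,0,0]],
])

```text
t: 10.8
tcp_pos: [0.4373, -0.2004, 0.1069]
tool_rot: [-0.5, 0.5, 0.501, 0.499]
force: [-1.5, -0.2, 0.3]
finger_gap: 0.763
```

Run:
```python
from rim import *
s=status.sense(); print(s["t"],s["tcp_pos"],s["force"],s["ft_torque"],s["finger_gap"],s["tool_rot"])
c,im=grab("wrist","w6"); ct,im2=grab("scene","s6")
print(rim(cam("wrist"),im,(.467,-.2),np.radians(range(140,221,5))))
cv2.imwrite("pics/tilt3.png",np.hstack([cv2.resize(im[100:340,160:480],(400,300)),cv2.resize(im2[150:260,180:327],(400,300),interpolation=cv2.INTER_CUBIC)]))
```

```text
10.8 [ 0.4373 -0.2004  0.1069] [-1.5318 -0.1819  0.2797] [-0.0791 -0.1767 -0.0436] 0.7633441406974298 [-0.5002  0.4996  0.5007  0.4994]
(array([ 0.4661, -0.1992]), array([-1.2, -1.7, -1.2, -1.2,  0.3,  0.9,  1.4,  2.5,  2.6,  5.1,  8.2,
       12.3, 13.9, -1. , -0.9, -0.8, -1.2]))
```

View pics/tilt3.png

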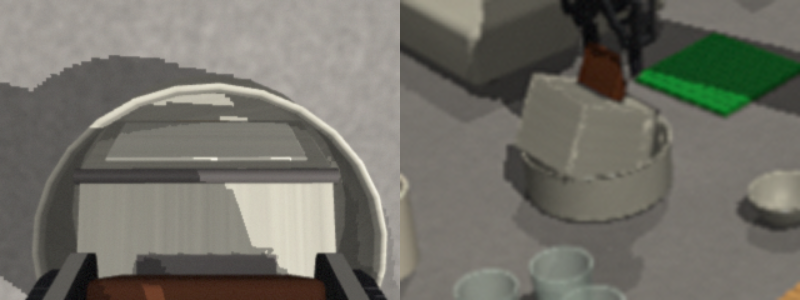

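The tilt is about 0.5 rad and the load has shifted forward, so the rusks have probably slid. I'll firm the grip to hold the tilt, then draw the lip back parallel to the floor so they slide clear.

Request:
arm_command([
  [[0,0,0,0],[0,0,0,0],[-2,0,0,0],[-2,0,0,0],[-2,-3,0,0],[-2.5,-4,0,0],[-2.5,-4,0,0],[-2.5,-4,0,0],[-2.5,-4,0,0],[0,0,0,0]],
], force=60)

```text
t: 11.9
tcp_pos: [0.4577, -0.2008, 0.1236]
tool_rot: [0.501, -0.499, -0.5, -0.499]
force: [1.0, -0.0, -4.7]
finger_gap: 0.758
```

Run:
```python
from rim import *
s=status.sense(); print(s["t"],s["tcp_pos"],s["force"],s["ft_torque"],s["finger_gap"],s["tool_rot"])
c,im=grab("wrist","w7"); ct,im2=grab("scene","s7")
print(rim(cam("wrist"),im,(.467,-.2),np.radians(range(140,221,5))))
cv2.imwrite("pics/tilt4.png",np.hstack([cv2.resize(im[40:340,160:560],(400,300)),cv2.resize(im2[150:260,180:327],(400,300),interpolation=cv2.INTER_CUBIC)]))
```

```text
11.9 [ 0.4577 -0.2008  0.1236] [ 1.0132 -0.0371 -4.6592] [-0.0465  0.1683  0.0249] 0.7575697768753618 [ 0.5014 -0.4992 -0.4999 -0.4995]
(array([ 0.466 , -0.1993]), array([ 0.2, -0.3,  0.3, -0.2, -0.2, -0.2, -0.6, -0.1, -0.5,  2.1,  5.1,
        9.2, 12.3, 13.9, -0.5,  0.1, -0.3]))
```

View pics/tilt4.png

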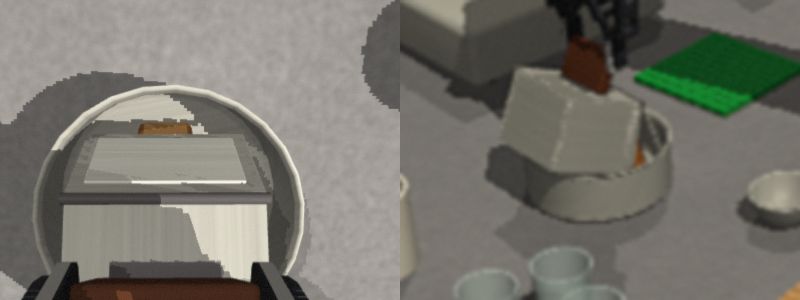

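The crop shows the tilt holding, the flap hanging, and a rusk end showing beyond it at about crop (165,130); the tier hasn't moved. I'll keep withdrawing.

Request:
arm_command([
  [[-2.5,-4,0,0],[-2.5,-5,0,0],[-2.5,-5,0,0],[-2.5,-5,0,0],[-2.5,-5,0,0],[-2.5,-5,0,0],[-2,-3,0,0],[0,0,0,0],[0,0,0,0]],
])

```text
t: 12.9
tcp_pos: [0.4883, -0.2002, 0.1401]
tool_rot: [-0.5, 0.499, 0.501, 0.499]
force: [-0.4, -0.7, -4.9]
finger_gap: 0.756
```

Run:
```python
from rim import *
F=[]
for n in range(4):
    s=status.sense(); F.append(s["force"]); c,im=grab("wrist","w8") if n==3 else (None,snapshot("wrist"))
print(s["t"],s["tcp_pos"],np.mean(F,0),s["ft_torque"],s["finger_gap"])
ct,im2=grab("scene","s8")
print(rim(cam("wrist"),im,(.467,-.2),np.radians(range(140,221,5))))
cv2.imwrite("pics/tilt5.png",np.hstack([cv2.resize(im[40:340,160:560],(400,300)),cv2.resize(im2[150:260,180:327],(400,300),interpolation=cv2.INTER_CUBIC)]))
def rusk(im):
    h=cv2.cvtColor(im,cv2.COLOR_BGR2HSV); return cv2.inRange(h,(8,110,60),(22,255,255))
for n,i in(("w",im),("s",im2)):
    m=rusk(i); k,_,st,ce=cv2.connectedComponentsWithStats(m); print(n,[(list(st[j]),ce[j].round()) for j in range(1,k) if st[j][4]>12])
```

```text
13.05 [ 0.4881 -0.2001  0.1399] [-0.1379 -0.3397 -4.2986] [ 0.0026  0.1643 -0.0022] 0.754825005432867
(array([ 0.4675, -0.2007]), array([ 0.3,  0.3,  0.3, -0.2, -0.3,  0.2, -0.4, -0.4, -0.5, -0.5, -0.6,
        1.8,  4.8,  8.2, 11.1, 13.6, 14.5]))
w [([np.int32(299), np.int32(133), np.int32(51), np.int32(49), np.int32(2467)], array([324., 157.])), ([np.int32(241), np.int32(324), np.int32(178), np.int32(45), np.int32(6533)], array([335., 346.]))]
s [([np.int32(219), np.int32(0), np.int32(12), np.int32(51), np.int32(230)], array([224.,  30.])), ([np.int32(229), np.int32(0), np.int32(14), np.int32(41), np.int32(387)], array([235.,  18.])), ([np.int32(252), np.int32(0), np.int32(7), np.int32(23), np.int32(112)], array([255.,  10.])), ([np.int32(264), np.int32(0), np.int32(7), np.int32(13), np.int32(52)], array([266.,   5.])), ([np.int32(306), np.int32(0), np.int32(48), np.int32(114), np.int32(2863)], array([325.,  55.])), ([np.int32(438), np.int32(0), np.int32(43), np.int32(24), np.int32(804)], array([459.,  10.])), ([np.int32(613), np.int32(0), np.int32(27), np.int32(66), np.int32(759)]
[... 1262 characters left out ...]
y([553., 126.])), ([np.int32(202), np.int32(125), np.int32(24), np.int32(15), np.int32(274)], array([213., 132.])), ([np.int32(592), np.int32(131), np.int32(16), np.int32(24), np.int32(261)], array([600., 141.])), ([np.int32(242), np.int32(173), np.int32(6), np.int32(10), np.int32(36)], array([245., 178.])), ([np.int32(256), np.int32(205), np.int32(12), np.int32(9), np.int32(66)], array([261., 209.])), ([np.int32(429), np.int32(211), np.int32(22), np.int32(21), np.int32(318)], array([439., 220.])), ([np.int32(311), np.int32(241), np.int32(78), np.int32(48), np.int32(2023)], array([350., 264.])), ([np.int32(627), np.int32(457), np.int32(13), np.int32(23), np.int32(162)], array([635., 471.]))]
```

View pics/tilt5.png

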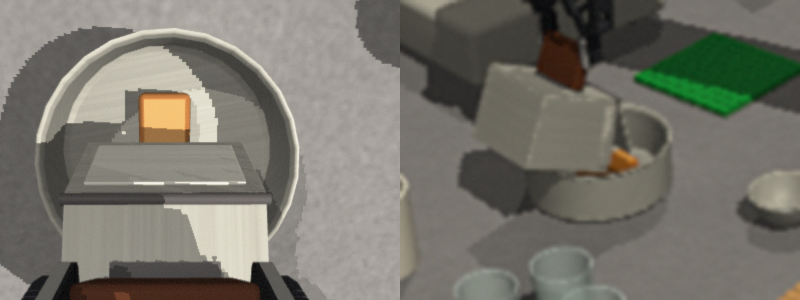

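Rusk 2 has left and lies in the tier, and a strip of orange near the lip suggests the others are at the mouth. I'll estimate the actual tilt from the hinge line before going further.

Run:
```python
from h import *
s=status.sense(); t=s["tcp_pos"]; c=cam("wrist"); H=.109; pv=t+[0,0,.028]
im=cv2.imread("pics/w8.png"); g=cv2.cvtColor(im,cv2.COLOR_BGR2GRAY)
print("col 260:",[(v,int(g[v,260])) for v in range(212,250,2)]); print("col324:",[(v,int(g[v,324])) for v in range(170,232,3)])
cs=cam("scene")
def tip(x,y,z,th): z=z-H; return pv+[x*np.cos(th)-z*np.sin(th), y, z*np.cos(th)+x*np.sin(th)]
for th in(.2,.3,.4,.5,.6):
    print(th,"hinge",proj(c,tip(-.046,0,.080,th))[0].round(),"plate top front/rear",proj(c,tip(-.008,0,.126,th))[0].round(),proj(c,tip(.008,0,.126,th))[0].round(),"rear top",proj(c,tip(.055,0,.08,th))[0].round(),"lip",tip(-.055,0,.002,th),
     "scene: rear-top+y, front-top +y, rear-bot +y",proj(cs,[tip(.055,.047,.08,th),tip(-.044,.047,.08,th),tip(.055,.047,0,th)]).round().tolist())
i=cv2.imread("pics/s8.png"); h=cv2.cvtColor(i,cv2.COLOR_BGR2HSV); m=cv2.inRange(h,(8,90,60),(25,255,255))[195:230,225:285]; ys,xs=np.where(m); print("scene orange px",sorted(set(zip(xs+225,ys+195)))[:80:2])
```

```text
col 260: [(212, 130), (214, 131), (216, 125), (218, 129), (220, 130), (222, 157), (224, 141), (226, 106), (228, 105), (230, 105), (232, 86), (234, 60), (236, 65), (238, 74), (240, 70), (242, 60), (244, 78), (246, 145), (248, 144)]
col324: [(170, 121), (173, 123), (176, 118), (179, 120), (182, 112), (185, 132), (188, 138), (191, 138), (194, 140), (197, 139), (200, 134), (203, 139), (206, 143), (209, 140), (212, 138), (215, 139), (218, 138), (221, 153), (224, 144), (227, 110), (230, 104)]
0.2 hinge [326. 202.] plate top front/rear [326. 317.] [326. 364.] rear top [326. 423.] lip [ 0.4556 -0.2003  0.0522] scene: rear-top+y, front-top +y, rear-bot +y [[236.0, 188.0], [264.0, 182.0], [234.0, 214.0]]
0.3 hinge [326. 209.] plate top front/rear [326. 312.] [326. 360.] rear top [326. 435.] lip [ 0.4673 -0.2003  0.0495] scene: rear-top+y, front-top +y, rear-bot +y [[236.0, 186.0], [263.0, 183.0], [232.0, 213.0]]
0.4 hinge [326. 217.] plate top front/rear [326. 306.] [326. 355.] rear top [326. 448.] lip [ 0.4793 -0.2003  0.048 ] scene: rear-top+y, front-top +y, rear-bot +y [[235.0, 184.0], [262
[... 1048 characters left out ...]
.int64(259), np.int64(209)), (np.int64(259), np.int64(211)), (np.int64(260), np.int64(204)), (np.int64(260), np.int64(206)), (np.int64(260), np.int64(208)), (np.int64(260), np.int64(210)), (np.int64(260), np.int64(212)), (np.int64(261), np.int64(204)), (np.int64(261), np.int64(206)), (np.int64(261), np.int64(208)), (np.int64(261), np.int64(210)), (np.int64(261), np.int64(212)), (np.int64(262), np.int64(206)), (np.int64(262), np.int64(208)), (np.int64(262), np.int64(210)), (np.int64(262), np.int64(212)), (np.int64(263), np.int64(206)), (np.int64(263), np.int64(208)), (np.int64(263), np.int64(210)), (np.int64(263), np.int64(212)), (np.int64(264), np.int64(207)), (np.int64(264), np.int64(209))]
```

The hinge line puts the tilt at about 0.55–0.6 rad, well past the sliding angle. I'll draw back a little more to uncover the tier floor.

Request:
arm_command([
  [[-2.5,-4,0,0],[-2.5,-4,0,0],[-2.5,-4,0,0],[-2.5,-4,0,0],[-2.5,-4,0,0],[0,0,0,0],[0,0,0,0]],
])

```text
t: 13.85
tcp_pos: [0.5085, -0.2002, 0.1526]
tool_rot: [-0.501, 0.499, 0.501, 0.499]
force: [-0.9, 0.5, -4.5]
finger_gap: 0.756
```

```bash
cat > look.py <<'E'
from rim import *
import sys
s=status.sense(); print(s["t"],s["tcp_pos"],s["force"],s["finger_gap"])
c,im=grab("wrist",sys.argv[1]); i,im2=grab("scene",sys.argv[1]+"s")
print(rim(c,im,(.467,-.2),np.radians(range(140,221,5))))
m=cv2.inRange(cv2.cvtColor(im,cv2.COLOR_BGR2HSV),(8,110,60),(25,255,255)); m[330:]=0
k,_,st,ce=cv2.connectedComponentsWithStats(m); print([(st[j].tolist(),ce[j].round(),ground(c,ce[j],.022)[0]) for j in range(1,k) if st[j][4]>30])
for v in range(100,230,8):
    x=np.where(m[v]>0)[0]
    if len(x): print(v,x.min(),x.max(),len(x))
E
python3 look.py w9
```

```text
13.85 [ 0.5085 -0.2002  0.1526] [-0.8598  0.4785 -4.4512] 0.7555733276143252
(array([ 0.4667, -0.2017]), array([ 0.9,  0.3,  0.6, -0. , -0.2, -0.3, -1. , 14.4, 14.2, 14.1, -1.1,
       -1.7,  0.1,  3. ,  5.9,  9.3, 12.2]))
[([299, 102, 51, 91, 4402], array([324., 146.]), array([ 0.4532, -0.2011,  0.022 ])), ([254, 131, 28, 75, 1954], array([268., 168.]), array([ 0.4685, -0.2417,  0.022 ])), ([372, 131, 51, 90, 3694], array([398., 170.]), array([ 0.4696, -0.1479,  0.022 ])), ([240, 325, 178, 5, 763], array([331., 327.]), array([ 0.5973, -0.1955,  0.022 ]))]
108 299 349 51
116 299 349 51
124 300 349 50
132 257 418 112
140 254 422 126
148 255 421 124
156 255 421 124
164 255 421 125
172 255 420 123
180 256 420 122
188 256 419 119
196 256 419 73
204 256 418 72
212 407 418 12
220 415 416 2
```

All three rusks now show in the tier, as orange regions at columns 254–282, 299–350 and 372–423, and the tier hasn't moved. I'll lift, turn back to the coaster's heading, and return.

Request:
arm_command([
  [[-5,0,0,0],[-10,0,0,0],[-12,0,0,0],[-12,0,0,0],[-6,0,0,-0.07],[0,0,0,-0.1],[0,0,0,-0.1],[0,0,0,-0.1],[0,0,0,-0.047],[0,0,0,0]],
])

```text
t: 14.95
tcp_pos: [0.5088, -0.2005, 0.1988]
tool_rot: [0.594, -0.385, -0.592, -0.385]
force: [0.4, -0.4, -4.5]
finger_gap: 0.755
```

```bash
python3 look.py w10 | head -3
```

```text
14.95 [ 0.5088 -0.2005  0.1988] [ 0.3887 -0.438  -4.4732] 0.7552015261386397
(array([ 0.4675, -0.2001]), array([ 0.4, -0.1,  0.4, -0.1, -0. , -0. , -0.5, -0. , -0. , -0.6, -0.1,
       -0.6,  1.4,  4.9,  9.4, 13.3, 14.8]))
```

Request:
arm_command([
  [[0,-1.2,10,0],[0,-2.4,20,0],[0,-3.6,30,0],[0,-4.4,36,0],[0,-4.4,36,0],[0,-4.4,36,0],[0,-4.4,36,0],[0,-4.4,36,0],[0,-4.4,36,0],[0,-4.4,36,0]],
])

```text
t: 16.05
tcp_pos: [0.4138, 0.1026, 0.1978]
tool_rot: [-0.593, 0.385, 0.594, 0.385]
force: [0.7, 0.3, -4.3]
finger_gap: 0.756
```

Request:
arm_command([
  [[0,-3.6,30,0],[0,-2.4,20,0],[0,-1.2,10,0],[15,0,0,0],[20,0,0,0],[20,0,0,0],[15,0,0,0],[10,0,0,0],[0,0,0,0],[0,0,0,0]],
])

```text
t: 17.05
tcp_pos: [0.3986, 0.1579, 0.1179]
tool_rot: [0.593, -0.385, -0.593, -0.385]
force: [-0.5, -0.2, -4.8]
finger_gap: 0.757
```

Run:
```python
from h import *
s=status.sense(); t=s["tcp_pos"]; Rt=R.from_quat(s["tool_rot"]).as_matrix(); print(s["t"],t,Rt[:,2],s["force"],s["finger_gap"],s["q"])
c,im=grab("wrist","w11"); cs,im2=grab("scene","s11")
g=cv2.cvtColor(im,cv2.COLOR_BGR2GRAY); print([(v,int(g[v,270])) for v in range(200,262,3)])
H=.109; pv=t+[0,0,.028]; xc=-Rt[:,1]
for th in(.4,.5,.6,.7):
    x,z=-.046,.080-H; P=pv+xc*(x*np.cos(th)-z*np.sin(th))+[0,0,z*np.cos(th)+x*np.sin(th)]; x,z=-.055,-H
    L=pv+xc*(x*np.cos(th)-z*np.sin(th))+[0,0,z*np.cos(th)+x*np.sin(th)]; print(th,proj(c,P)[0].round(1),"lip",L)
```

```text
17.05 [0.3986 0.1579 0.1179] [-0.4069  0.9135 -0.0001] [-0.4686 -0.2287 -4.8257] 0.7573268612730517 [ 0.1154  0.4341  2.0031  0.      0.704  -1.8744]
[(200, 114), (203, 107), (206, 120), (209, 119), (212, 116), (215, 125), (218, 119), (221, 117), (224, 125), (227, 144), (230, 97), (233, 65), (236, 65), (239, 71), (242, 56), (245, 134), (248, 150), (251, 150), (254, 146), (257, 149), (260, 148)]
0.4 [325.6 217.4] lip [0.3911 0.1546 0.0241]
0.5 [325.6 225.5] lip [0.4022 0.1596 0.0239]
0.6 [325.5 234.1] lip [0.4134 0.1645 0.0249]
0.7 [325.5 243. ] lip [0.4243 0.1694 0.0271]
```

Tilt is steady at about 0.58 rad with the lip about 17 mm above the coaster. I'll lower the lip to contact.

Request:
arm_command([
  [[5,0,0,0],[5,0,0,0],[3,0,0,0],[2,0,0,0],[1,0,0,0],[1,0,0,0],[0,0,0,0],[0,0,0,0]],
])

```text
t: 17.95
tcp_pos: [0.3984, 0.1579, 0.1006]
tool_rot: [0.593, -0.385, -0.593, -0.385]
force: [0.1, 0.9, -4.5]
finger_gap: 0.758
```

Request:
arm_command([
  [[1,0,0,0],[1,0,0,0],[0,0,0,0]],
])

```text
t: 18.25
tcp_pos: [0.3993, 0.1583, 0.1001]
tool_rot: [0.594, -0.384, -0.592, -0.386]
force: [-1.4, 0.9, 12.1]
finger_gap: 0.751
```

Request:
arm_command([
  [[0,0,0,0],[0,0,0,0],[0,-2,0,0],[0,-3,0,0],[0,-3,0,0],[0,-3,0,0],[0,-3,0,0],[0,0,0,0]],
], force=20)

```text
t: 19.05
tcp_pos: [0.4109, 0.1636, 0.0996]
tool_rot: [-0.593, 0.385, 0.593, 0.385]
force: [-2.4, -0.9, 9.0]
finger_gap: 0.755
```

```bash
cat > tilt.py <<'E'
from h import *
import sys
s=status.sense(); t=s["tcp_pos"]; Rt=R.from_quat(s["tool_rot"]).as_matrix(); c,im=grab("wrist",sys.argv[1])
print(s["t"],t,s["force"],s["finger_gap"])
g=cv2.cvtColor(im,cv2.COLOR_BGR2GRAY).astype(int); print([(v,g[v,270]) for v in range(170,262,3)])
H=.109; pv=t+[0,0,.028]; xc=-Rt[:,1]
for th in(0,.1,.2,.3,.4,.5,.6):
    x,z=-.046,.080-H; P=pv+xc*(x*np.cos(th)-z*np.sin(th))+[0,0,z*np.cos(th)+x*np.sin(th)]; x,z=-.055,-H
    L=pv+xc*(x*np.cos(th)-z*np.sin(th))+[0,0,z*np.cos(th)+x*np.sin(th)]; print(th,proj(c,P)[0,1].round(1),"lip",L)
E
python3 tilt.py w12
```

```text
19.05 [0.4109 0.1636 0.0996] [-2.4373 -0.871   8.9941] 0.7547070807659282
[(170, np.int64(111)), (173, np.int64(114)), (176, np.int64(115)), (179, np.int64(113)), (182, np.int64(117)), (185, np.int64(113)), (188, np.int64(112)), (191, np.int64(95)), (194, np.int64(100)), (197, np.int64(119)), (200, np.int64(119)), (203, np.int64(116)), (206, np.int64(120)), (209, np.int64(120)), (212, np.int64(121)), (215, np.int64(158)), (218, np.int64(98)), (221, np.int64(90)), (224, np.int64(64)), (227, np.int64(73)), (230, np.int64(61)), (233, np.int64(62)), (236, np.int64(146)), (239, np.int64(148)), (242, np.int64(147)), (245, np.int64(145)), (248, np.int64(148)), (251, np.int64(143)), (254, np.int64(145)), (257, np.int64(148)), (260, np.int64(145))]
0 191.1 lip [0.3607 0.1412 0.0186]
0.1 196.6 lip [0.3709 0.1457 0.0137]
0.2 202.9 lip [0.3814 0.1505 0.0099]
0.3 209.8 lip [0.3923 0.1553 0.0072]
0.4 217.4 lip [0.4034 0.1603 0.0058]
0.5 225.5 lip [0.4145 0.1652 0.0056]
0.6 234.1 lip [0.4256 0.1702 0.0066]
```

The tilt is down to about 0.48 rad and the lip hasn't slipped, so I'll continue the arc about it.

Request:
arm_command([
  [[0,-4,0,0],[0,-4,0,0],[0.3,-4,0,0],[0.5,-4,0,0],[0.7,-4,0,0],[0.8,-4,0,0],[0.8,-4,0,0],[1,-4,0,0],[0,0,0,0]],
])

```text
t: 20.0
tcp_pos: [0.4412, 0.1769, 0.0943]
tool_rot: [0.593, -0.385, -0.593, -0.385]
force: [-1.1, -1.1, 1.7]
finger_gap: 0.756
```

```bash
python3 tilt.py w13
```

```text
20.0 [0.4412 0.1769 0.0943] [-1.0683 -1.1115  1.6668] 0.7555229031128707
[(170, np.int64(125)), (173, np.int64(126)), (176, np.int64(125)), (179, np.int64(125)), (182, np.int64(126)), (185, np.int64(122)), (188, np.int64(153)), (191, np.int64(111)), (194, np.int64(102)), (197, np.int64(71)), (200, np.int64(67)), (203, np.int64(73)), (206, np.int64(61)), (209, np.int64(54)), (212, np.int64(131)), (215, np.int64(131)), (218, np.int64(129)), (221, np.int64(132)), (224, np.int64(130)), (227, np.int64(129)), (230, np.int64(131)), (233, np.int64(129)), (236, np.int64(131)), (239, np.int64(130)), (242, np.int64(130)), (245, np.int64(132)), (248, np.int64(127)), (251, np.int64(130)), (254, np.int64(132)), (257, np.int64(128)), (260, np.int64(128))]
0 191.1 lip [0.3909 0.1545 0.0133]
0.1 196.5 lip [0.4011 0.159  0.0083]
0.2 202.8 lip [0.4117 0.1638 0.0045]
0.3 209.8 lip [0.4226 0.1686 0.0019]
0.4 217.4 lip [0.4337 0.1735 0.0005]
0.5 225.5 lip [0.4448 0.1785 0.0003]
0.6 234.1 lip [0.4559 0.1835 0.0013]
```

Request:
arm_command([
  [[1,-4,0,0],[1,-4,0,0],[1.3,-4,0,0],[1.5,-4,0,0],[1.5,-3,0,0],[0,0,0,0],[0,0,0,0]],
])

```text
t: 20.75
tcp_pos: [0.4585, 0.1846, 0.0883]
tool_rot: [0.593, -0.385, -0.593, -0.385]
force: [-1.8, 0.0, 3.0]
finger_gap: 0.754
```

```bash
python3 tilt.py w14 | head -4
```

```text
20.75 [0.4585 0.1846 0.0883] [-1.7573  0.0352  2.9942] 0.7537688884569037
[(170, np.int64(131)), (173, np.int64(161)), (176, np.int64(109)), (179, np.int64(112)), (182, np.int64(127)), (185, np.int64(64)), (188, np.int64(74)), (191, np.int64(66)), (194, np.int64(57)), (197, np.int64(57)), (200, np.int64(128)), (203, np.int64(125)), (206, np.int64(124)), (209, np.int64(125)), (212, np.int64(124)), (215, np.int64(125)), (218, np.int64(124)), (221, np.int64(123)), (224, np.int64(124)), (227, np.int64(123)), (230, np.int64(122)), (233, np.int64(123)), (236, np.int64(122)), (239, np.int64(121)), (242, np.int64(122)), (245, np.int64(123)), (248, np.int64(125)), (251, np.int64(125)), (254, np.int64(122)), (257, np.int64(120)), (260, np.int64(64))]
0 191.1 lip [0.4082 0.1622 0.0072]
0.1 196.5 lip [0.4184 0.1668 0.0023]
```

Essentially upright. I'll press it flush, firm the grip, lift 12 mm, shift 19 mm forward to the original spot, and lower.

Request:
arm_command([
  [[1,0,0,0],[0.5,0,0,0],[0,0,0,0],[0,0,0,0]],
])

```text
t: 21.2
tcp_pos: [0.4589, 0.1848, 0.0882]
tool_rot: [0.594, -0.384, -0.592, -0.386]
force: [-1.2, 1.0, 12.4]
finger_gap: 0.756
```

Request:
arm_command([
  [[0,0,0,0],[0,0,0,0],[0,0,0,0],[-4,0,0,0],[-5,0,0,0],[-5,0,0,0],[0,0,0,0],[0,0,0,0]],
], force=40)

```text
t: 22.0
tcp_pos: [0.458, 0.1844, 0.1007]
tool_rot: [0.593, -0.385, -0.593, -0.385]
force: [0.7, -0.3, -4.6]
finger_gap: 0.756
```

```bash
python3 tilt.py w15 | head -1
python3 - <<'E'
import cv2
for f in("w2","w15"):
    g=cv2.cvtColor(cv2.imread(f"pics/{f}.png"),cv2.COLOR_BGR2GRAY).astype(int); print(f,[(v,int(g[v,270])) for v in range(176,212,2)],[(v,int(g[v,370])) for v in range(176,212,2)])
E
```

```text
22.0 [0.458  0.1844 0.1007] [ 0.7404 -0.348  -4.5737] 0.7562496915324238
w2 [(176, 207), (178, 241), (180, 127), (182, 113), (184, 111), (186, 180), (188, 116), (190, 84), (192, 105), (194, 116), (196, 112), (198, 107), (200, 91), (202, 164), (204, 215), (206, 218), (208, 217), (210, 217)] [(176, 225), (178, 245), (180, 108), (182, 111), (184, 114), (186, 183), (188, 84), (190, 89), (192, 102), (194, 117), (196, 113), (198, 107), (200, 89), (202, 198), (204, 218), (206, 220), (208, 219), (210, 217)]
w15 [(176, 153), (178, 109), (180, 107), (182, 105), (184, 128), (186, 64), (188, 66), (190, 77), (192, 74), (194, 61), (196, 56), (198, 52), (200, 122), (202, 126), (204, 126), (206, 127), (208, 126), (210, 126)] [(176, 156), (178, 108), (180, 106), (182, 103), (184, 124), (186, 70), (188, 87), (190, 102), (192, 115), (194, 114), (196, 106), (198, 100), (200, 207), (202, 221), (204, 219), (206, 219), (208, 221), (210, 219)]
```

The hinge line and flap edge match the starting picture to within 2 px, so it's upright with the flap shut. Now the shift, lowering and release.

Request:
arm_command([
  [[0,4,0,0],[0,6,0,0],[0,5,0,0],[0,3,0,0],[0,0,0,0],[4,0,0,0],[4,0,0,0],[2.5,0,0,0],[1.5,0,0,0],[0,0,0,0]],
])

```text
t: 23.05
tcp_pos: [0.442, 0.1773, 0.089]
tool_rot: [0.593, -0.385, -0.593, -0.385]
force: [-0.3, 1.5, 0.4]
finger_gap: 0.756
```

Request:
arm_command([
  [[0.7,0,0,0],[0.5,0,0,0],[0,0,0,0]],
])

```text
t: 23.35
tcp_pos: [0.4428, 0.1776, 0.0886]
tool_rot: [0.594, -0.384, -0.592, -0.386]
force: [0.8, 2.4, 6.4]
finger_gap: 0.757
```

Request:
arm_command([
  [[0,0,0,0],[0,0,0,0],[0,0,0,0],[0,0,0,0],[0,0,0,0],[0,0,0,0]],
], jaw=100, force=20)

```text
t: 23.95
tcp_pos: [0.4413, 0.177, 0.0875]
tool_rot: [-0.593, 0.385, 0.593, 0.385]
force: [0.2, -0.2, 1.1]
finger_gap: 0.996
```

Request:
arm_command([
  [[-10,0,0,0],[-20,0,0,0],[-30,0,0,0],[-30,0,0,0],[-30,0,0,0],[-20,0,0,0],[0,0,0,0],[0,0,0,0]],
])

```text
t: 24.75
tcp_pos: [0.4411, 0.177, 0.2278]
tool_rot: [0.593, -0.385, -0.593, -0.385]
force: [0.3, -0.1, -0.4]
finger_gap: 1.001
```

Run:
```python
from rim import *
s=status.sense(); print(s["t"],s["tcp_pos"],s["force"],s["finger_gap"])
c,im=grab("wrist","wf"); cs,im2=grab("scene","sf"); ct,im3=grab("top","tf")
print("rim top",rim(ct,im3,(.4655,-.199),np.radians(range(0,360,15))))
a=cv2.resize(im,(400,300)); b=cv2.resize(im2[150:330,180:420],(400,300),interpolation=cv2.INTER_CUBIC); d=cv2.resize(im3[190:330,235:500],(400,211),interpolation=cv2.INTER_CUBIC)
o=np.zeros((511,800,3),np.uint8); o[:300,:400]=a; o[:300,400:]=b; o[300:,:400]=d; o[300:,400:]=cv2.resize(cv2.imread("pics/top0.png")[190:330,235:500],(400,211)); cv2.imwrite("pics/final.png",o)
```

```text
24.75 [0.4411 0.177  0.2278] [ 0.273  -0.0851 -0.418 ] 1.0011323484481118
rim top (array([ 0.4625, -0.2002]), array([ 0.5,  0.7, -0.4,  0. , -1.1, -3.6, -2.9, -1.5, -0.8,  0.9,  1.7,
        1. , -4.2, -1.5, -0.9]))
```

View pics/final.png

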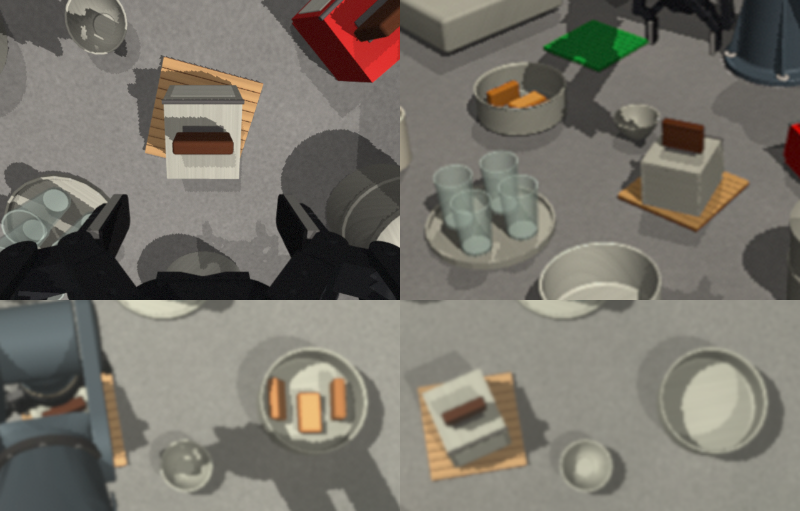

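The final picture shows the caddy upright on the coaster with its flap shut and the gripper clear. All three rusks lie in the tier, and nothing around it has moved. Handing in.

```bash
python3 -c "
from station import ticket; print(ticket.sign_off())"
```

```text
the job is handed in; nothing more can be done
None
```

All three rusks are in the tier, and the caddy is back upright on the bamboo coaster with its flap shut and the gripper clear. I handed the job in at about 25 s of the 64 s allowed.

- **How it was tipped:** the arm could only turn about its pointing-down axis. So I gripped the wooden plate by its 66 mm ends, rested the caddy's rear underside on the tier's far rim and let it pivot in the pads. It tipped to about 0.5–0.6 rad (my estimates differ that much), with the lip low inside the tier. I then drew the lip back so the rusks slid clear.
- **How it was set upright:** I put the lip on the coaster and rolled the caddy back level about it. I then lifted it about 12 mm, moved it about 18 mm to its original spot and let go.
- **Last checks:** the three rusks show in both the top and scene views. The gripper ended open, about 140 mm above its release height, with wrist force near zero.
- **Tier position:** the tier was measured within about 2 mm of its start, which is within the camera error. One reading during tipping showed it about 3 mm off, but the next was back at the start.
- **Contact with the tier:** the tipping pressed the tier's rim with roughly 10–16 N.

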